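# Unbolt the sample case past its safety catch

### The job

Unbolt the flap of the sample transport case: press the yellow safety catch down with one fingertip and keep it down while the other fingertip pushes the blue lug until the bolt is fully open, then let the catch spring back up and move clear. Only touch and push, lift nothing: the case should stay where it is, and the bottle, jar, tube rack and tip box around it are to be left alone.

Things in the scene. Friction and masses are not known exactly. Their poses are not given: they have to be found in the camera images.
- case: white sample case, 200 (x) by 320 mm (y), deck 100 mm above the bench, about 4 kg, loose on rubber feet. Origin: centre of its underside, z up. The grey half of its top (+y) carries bolt and catch; the white half (-y) is the flap. The bolt opens along +y. Bolt axis at x = +25 mm, middle line of the catch at x = -25 mm. Steel bolt guides reach 24 mm above the deck, the bolt bar 22 mm
- catch (a joint): yellow spring safety catch: metres pressed straight down, 0 = up, 0.010 = at its stop. Spring force 2.5 N when up, 7.5 N fully down; it rises when let go. While up, its tooth stops the bolt; pressed 0.006 or more, the bolt passes. Let go with the bolt fully open, it springs up behind the bolt's collar; with the bolt half-way it jams under the collar
- catch_top (a point): centre of the flat top of the yellow catch, a bar 28 mm wide (case x) and 100 mm long (case y, parallel to the bolt), 38 mm above the deck when up, 28 mm when fully pressed; a fingertip may slide along it while pressing
- bolt (a joint): steel bolt: metres slid along the case's +y. 0 = shot into the keeper on the flap, 0.040 = fully open, at its stop. Starts at 0 to 0.004; the raised catch stops it at 0.0055. About 3 N of friction; stays where it is left
- lug_top (a point): centre of the top of the blue upright lug on the bolt, 24 mm wide (case x), 8 mm thick (case y), its top 56 mm above the deck, free from 22 mm above the deck up; pushed on its -y face. It lies 50 mm to the case's +x side of the middle line of the catch and, with the bolt shut, 5 mm to the -y side of the catch's centre
- bottle_mid (a point): capped clear reagent bottle, 60 mm diameter, 130 mm tall; point half-way up; a loose bystander, leave alone
- jar_mid (a point): amber capped jar, 56 mm diameter, 75 mm tall; point half-way up; a loose bystander, leave alone
- rack_mid (a point): white tube rack with blue and green capped tubes, 80 x 120 mm, 76 mm tall, origin 25 mm above the bench; a loose bystander, leave alone
- tipbox_mid (a point): blue pipette-tip box with grey lid, 62 x 102 mm, 54 mm tall; point half-way up; a loose bystander, leave alone

How it is judged:
By the outcome, as a careful person would: the job done as asked, in the order asked, and still so for the second after the job is handed in, with the robot touching nothing.
It also fails if it takes over 32 s, if anything falls off the work surface, if the arm or the gripper's body presses on something with over 40 N, if the wrist force passes 120 N, or if a joint passes its speed limit or range.

### The arm

A 7-joint arm with a two-finger parallel gripper is mounted at the origin on the work surface. World frame = base frame: x ahead of the robot, y to its left, z up, the work surface at z = 0. Lengths are in m, angles in rad, forces in N, time in s.
With the tool pointing down it reaches from about 0.425 to 0.875 m from the base axis. Payload 4.7 kg.
Tool frame: the origin (TCP) lies on the centre line of the jaws, within the pads' length; the fingertips stand 17 mm ahead of it and the grasp point (between the pads) lies 2 mm behind it; z points along the fingers, y is the direction in which the jaws open and shut (so a half turn about z gives the same grasp; the last joint's range is limited). The gripper opens to 87 mm and grips with 3 to 60 N. Pads are 19 mm wide; open, the fingers measure 117 mm over their backs; the gripper's body (75 mm by 190 mm) begins 51 mm behind the grasp point.
Start: joints at [-1.313, 0.321, -0.07, 1.45, 0.023, 1.371, -0.057], TCP at [0.157, 0.631, 0.24] pointing down, gripper open.
Joint ranges: [-2.86, 2.86], [-0.3, 2.09], [-1.38, 1.24], [0.06, 2.45], [-1.56, 4.7], [0.09, 2.05], [-2.69, 2.69]. Speed limits (rad/s): [2.57, 2.57, 3.14, 3.14, 3.14, 3.14, 3.14].

### API

Orientations are given as a unit quaternion [w, x, y, z].
In Python, from bench import manip, optics gives the robot as it stands. The module is installed in compiled form; this text tells all that it offers.
- The arm moves only by the shell command python3 -m inch 'ROWS' [FORCE]. ROWS is JSON, a list of rows, each a list of 3 entries, a list of its own where there are three numbers: the shift along the world's x, y, z in units of 0.03 m (1.0 is 0.03 m), then the turn, a rotation vector about the world's x, y, z in units of 0.12 rad (1.0 is 0.12 rad), then the opening, from -1 (shut) to 1 (fully open), so that 0 is half open. A call has exactly 10 rows; each row shifts and turns the commanded pose from where the row before left it; what a row does not reach is not made up. A row lasts 1/10 s, in which the tool goes at most 50 mm and 8.59 degrees, less where a joint would pass 70% of its speed; a pose out of reach is approached as far as the arm can. A call with a number of a shift or a turn outside -1 to 1 is refused whole. A call with a gripper value outside its range is refused whole. The fingers move at their own pace and stop on an object; FORCE is the grip in N (left out, the last holds). Time passes only in rows, so rows that do not move let the fingers close, or fill a call up. It gives the time, the measured TCP pose, the force and the opening at its end, in the units of the state.
- manip.sense(): the state, without advancing time (a new reading comes with each control period).
- optics.camera(name): name is "side" or "top"; returns a dict with "image" (400x640x3 uint8, red, green, blue), "fx", "fy", "cx", "cy" (pixels), "R" (3x3) and "t" (3): a world point X has camera coordinates R X + t. Camera axes: x right, y down, z forward; pixel columns grow to the right and rows downward; lengths in m; the calibration is good to about 2 mm. A picture is of the moment at which its call begins. There is no depth.
- manip.sign_off(): hands the job in, once; it reports no verdict.
The state is a dict: "time_s": time; "qpos": joint angles; "dq": joint speeds; "joint_efforts": joint torques, N m; "ee_pos": TCP position; "ee_rot": TCP orientation; "force": force on the tool from outside, world axes, zero at the start; "wrist_torque": the same for the moment, N m; "grip_width": finger opening in m.
Only numpy, scipy, OpenCV 4.12 (cv2) and the standard library are available. Lean on these libraries where they do the work, as an engineer would, in place of code of your own. Each camera call takes 0.05 s, during which the arm holds its last target.

## Working session

There is one attempt and no reset: what is moved stays moved. The work goes in short steps, Python scripts to look and compute and a shell command to move; the robot and the scene stay as the last step left them, time stands still between calls to the robot, and variables do not carry over. Pictures are saved under pics/ and viewed, and the job is handed in when it is done.

```bash
mkdir -p pics; python3 - <<'E'
from bench import manip, optics
import cv2,numpy as np
s=manip.sense()
for k,v in s.items(): print(k,np.round(v,4))
for n in("side","top"):
    c=optics.camera(n); cv2.imwrite(f"pics/{n}0.png",c["image"][:,:,::-1]); print(n,c["fx"],c["fy"],c["cx"],c["cy"],np.round(c["R"],4).tolist(),np.round(c["t"],4))
E
```

```text
time_s 0.0
qpos [-1.313   0.3218 -0.0701  1.4517  0.0226  1.3708 -0.0569]
dq [-0.001  -0.0005  0.0004  0.0017 -0.0005  0.0027  0.0003]
joint_efforts [-4.00000e-04 -4.91286e+01 -4.04100e-01 -3.12531e+01 -6.39000e-02
  4.39000e-02  2.00000e-04]
ee_pos [0.1568 0.6303 0.2385]
ee_rot [-1.000e-04  1.215e-01  9.926e-01 -9.000e-04]
force [ 0.0016  0.2972 -0.4414]
wrist_torque [-0.0403 -0.0367 -0.0275]
grip_width 0.0869
side 407.269634315384 407.269634315384 328.45519979429776 202.91699213752713 [[0.7932, -0.609, 0.0058], [-0.3961, -0.523, -0.7547], [0.4627, 0.5963, -0.656]] [-0.4786  0.3293  0.7246]
top 510.3281787113619 510.3281787113619 316.150382953856 197.9549220112731 [[-0.0202, -0.9996, -0.0172], [-0.9843, 0.0229, -0.1752], [0.1755, 0.0133, -0.9844]] [0.0301 0.6054 1.0923]
```

View pics/side0.png

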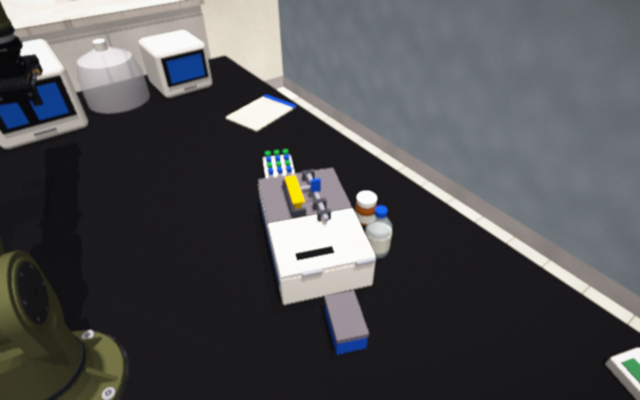

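View pics/top0.png

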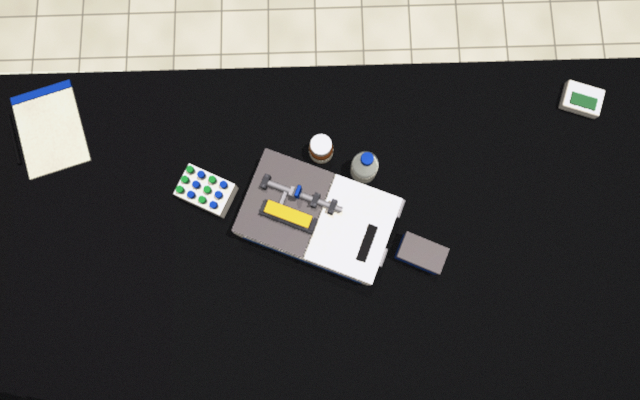

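The top view has the case around (320,215), with the catch at (288,214) and the lug at (297,191). The rack is left of the case, the jar and bottle above it, and the tip box to the right. I'll enlarge both views next.

```bash
python3 - <<'E'
import cv2
a=cv2.imread("pics/top0.png")[140:300,220:420]; cv2.imwrite("pics/t1.png",cv2.resize(a,None,fx=4,fy=3.75*16/15,interpolation=cv2.INTER_CUBIC)[:600])
a=cv2.imread("pics/side0.png")[155:305,250:400]; cv2.imwrite("pics/s1.png",cv2.resize(a,None,fx=4,fy=4,interpolation=cv2.INTER_CUBIC))
E
```

```text
(no output)
```

View pics/t1.png

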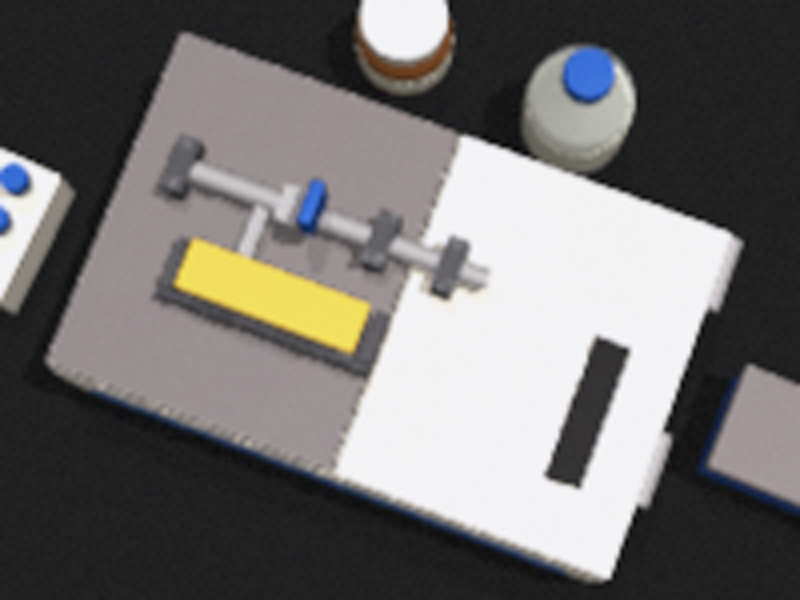

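View pics/s1.png

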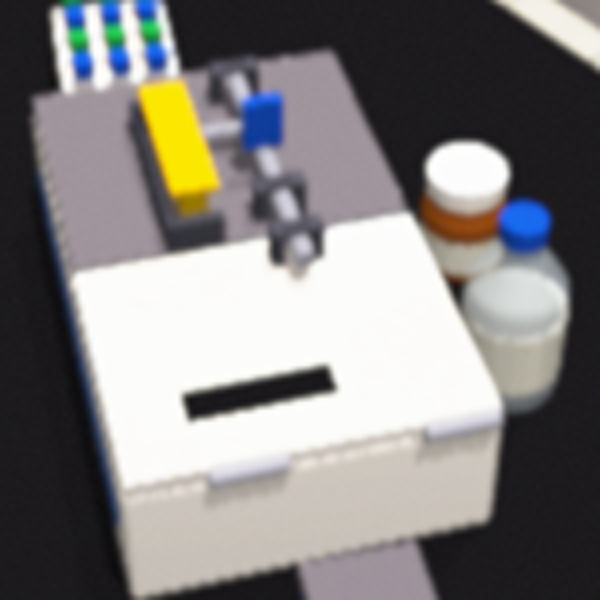

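```bash
cat > fit.py <<'E'
import numpy as np
from scipy.optimize import least_squares
from bench import optics
cams={n:optics.camera(n) for n in("side","top")}
def proj(n,X):
    c=cams[n];Y=np.asarray(X)@np.array(c["R"]).T+c["t"]
    return np.c_[c["fx"]*Y[:,0]/Y[:,2]+c["cx"],c["fy"]*Y[:,1]/Y[:,2]+c["cy"]]
D=.100;C=.138
# catch centre y = yc unknown; lug y = yc-.005+q
model=lambda yc,q,dz:np.array([[.1,.16,D],[-.1,.16,D],[-.1,-.16,D],[.1,-.16,D],
 [-.011,yc+.05,C],[-.039,yc+.05,C],[-.039,yc-.05,C],[-.011,yc-.05,C],[.013,yc-.005+q-.004,.156],[.037,yc-.005+q-.004,.156]])+[0,0,dz]
T=np.array([[182,33],[48,365],[607,580],[740,237],[192,238],[174,288],[353,354],[372,302],[316,228],[329,186]])/4.+[220,140]
S=np.array([[335,52],[33,97],[118,492],[500,412],[183,82],[138,87],[172,193],[218,187],[247,98],[280,95]])/4.+[250,155]
def world(p,M):
    x,y,a,*_=p;c,s=np.cos(a),np.sin(a)
    return M@np.array([[c,-s,0],[s,c,0],[0,0,1]]).T+[x,y,0]
f=lambda p:np.r_[(proj("top",world(p,model(p[3],p[4],p[5])))-T).ravel(),(proj("side",world(p,model(p[3],p[4],p[5])))-S).ravel()]
if __name__=="__main__":
    r=least_squares(f,[.55,0,-.35,.07,.002,0],loss="soft_l1");p=r.x
    print("x y yaw yc q dz",p.round(4));print(f(p).reshape(2,10,2).round(1))
    print("catch",world(p,np.array([[-.025,p[3],.138]])),"lug",world(p,np.array([[.025,p[3]-.005+p[4],.156]])))
    c,s=np.cos(p[2]),np.sin(p[2]);print("ex",c,s,"ey",-s,c)
    # triangulate check: top-face catch
    import cv2
    P=[np.array([[cams[n]["fx"],0,cams[n]["cx"]],[0,cams[n]["fy"],cams[n]["cy"]],[0,0,1]])@np.c_[cams[n]["R"],cams[n]["t"]] for n in("top","side")]
    X=cv2.triangulatePoints(P[0],P[1],T.T.copy(),S.T.copy());print((X[:3]/X[3]).T.round(4))
E
python3 fit.py
```

```text
x y yaw yc q dz [ 0.561   0.0128 -0.3912  0.0561  0.0015 -0.0027]
[[[ 1.3 -1.2]
  [-0.5  0.2]
  [ 0.4  1.4]
  [-0.7 -0.7]
  [ 0.6 -0.4]
  [-0.  -0.6]
  [ 0.   0.2]
  [ 0.2  0.7]
  [-1.  -0.3]
  [ 0.  -0.5]]

 [[ 0.1  0. ]
  [-1.   0.7]
  [-0.3 -0.4]
  [ 1.2 -0.3]
  [-0.1 -0.6]
  [-0.4 -0. ]
  [-0.7  0.1]
  [ 0.2 -0.5]
  [-1.1  2.3]
  [ 0.8  1.4]]]
catch [[0.55928146 0.07422911 0.138     ]] lug [[0.6041634  0.05191408 0.156     ]]
ex 0.9244390199792035 -0.3813299074815529 ey 0.3813299074815529 0.9244390199792035
[[ 0.7134  0.125   0.0958]
 [ 0.5303  0.1971  0.0999]
 [ 0.4098 -0.0962  0.094 ]
 [ 0.5898 -0.174   0.0993]
 [ 0.5914  0.1163  0.1326]
 [ 0.5649  0.1254  0.1354]
 [ 0.5282  0.0332  0.135 ]
 [ 0.5543  0.0234  0.1329]
 [ 0.5904  0.0497  0.1618]
 [ 0.6115  0.0435  0.1584]]
```

```bash
python3 -m inch '[[[0.35,-0.5,0],[0,0,-0.36],-0.2],[[0.7,-1,0],[0,0,-0.72],-0.2],[[0.7,-1,0],[0,0,-0.72],-0.2],[[0.7,-1,0],[0,0,-0.72],-0.2],[[0.7,-1,0],[0,0,-0.72],-0.2],[[0.7,-1,0],[0,0,-0.72],-0.2],[[0.7,-1,0],[0,0,-0.72],-0.2],[[0.7,-1,0],[0,0,-0.72],-0.2],[[0.7,-1,0],[0,0,-0.72],-0.2],[[0.7,-1,0],[0,0,-0.72],-0.2]]'
```

```text
time_s: 1.2
ee_pos: [0.3571, 0.3444, 0.2396]
ee_rot: [0.0, 0.509, 0.861, 0.0]
force: [0.3, -0.1, 0.5]
grip_width: 0.0351
```

```bash
python3 -m inch '[[[0.75,-1,0],[0,0,-0.8],-0.2],[[0.75,-1,0],[0,0,-0.8],-0.2],[[0.75,-1,0],[0,0,-0.8],-0.2],[[0.75,-1,0],[0,0,-0.8],-0.2],[[0.75,-1,0],[0,0,-0.8],-0.2],[[0.75,-1,0],[0,0,-0.8],-0.2],[[0.75,-1,0],[0,0,-0.8],-0.2],[[0.75,-1,0],[0,0,-0.8],-0.2],[[0.75,-1,0],[0,0,-0.8],-0.2],[[0.42,-0.9,0],[0,0,-0.28],-0.2]]'
cat > st.py <<'E'
import numpy as np
from bench import manip
from scipy.spatial.transform import Rotation as R
O=np.array([.561,.0128]);a=-.3912;yc=.0561
def st():
    s=manip.sense();w,x,y,z=s["ee_rot"];M=R.from_quat([x,y,z,w]).as_matrix();d=np.array(s["ee_pos"])
    tip=d+.017*M[:,2];c,sn=np.cos(a),np.sin(a);r=tip[:2]-O
    print("t",round(s["time_s"],2),"tcp",d.round(4),"tip in case x,y-yc",np.round([c*r[0]+sn*r[1],-sn*r[0]+c*r[1]-yc],4),"tip z",tip[2].round(4),"tool y ang err",round(np.arctan2(M[1,1],M[0,1])-a,4),"tilt z",M[:,2].round(3),"F",np.round(s["force"],1),"w",round(s["grip_width"],4))
if __name__=="__main__": st()
E
python3 st.py; python3 - <<'E'
from bench import optics
import cv2
a=optics.camera("top")["image"][100:300,200:440,::-1];cv2.imwrite("pics/t2.png",cv2.resize(a,None,fx=3,fy=3,interpolation=2))
a=optics.camera("side")["image"][105:305,220:420,::-1];cv2.imwrite("pics/s2.png",cv2.resize(a,None,fx=3,fy=3,interpolation=2))
E
```

```text
time_s: 2.2
ee_pos: [0.5727, 0.0469, 0.2395]
ee_rot: [0.001, 0.832, 0.555, 0.0]
force: [-0.6, 1.1, -0.1]
grip_width: 0.035
t 2.2 tcp [0.5727 0.0469 0.2395] tip in case x,y-yc [-0.0022 -0.0201] tip z 0.2225 tool y ang err -0.0039 tilt z [ 0.001 -0.001 -1.   ] F [-0.6  1.1 -0.1] w 0.035
```

View pics/s2.png

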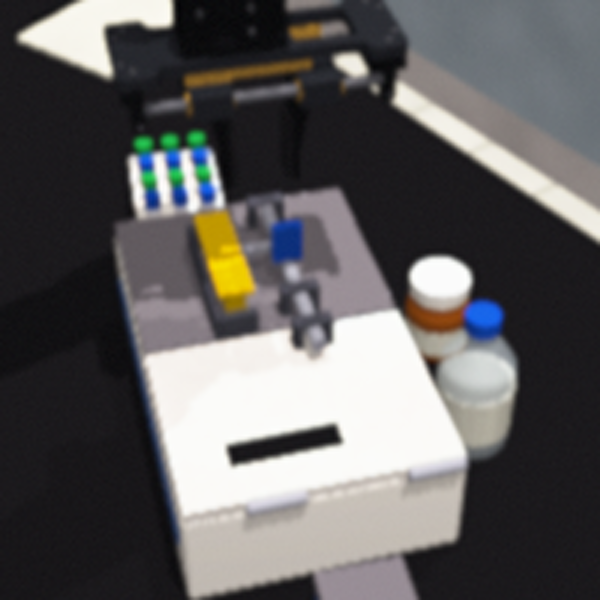

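View pics/t2.png

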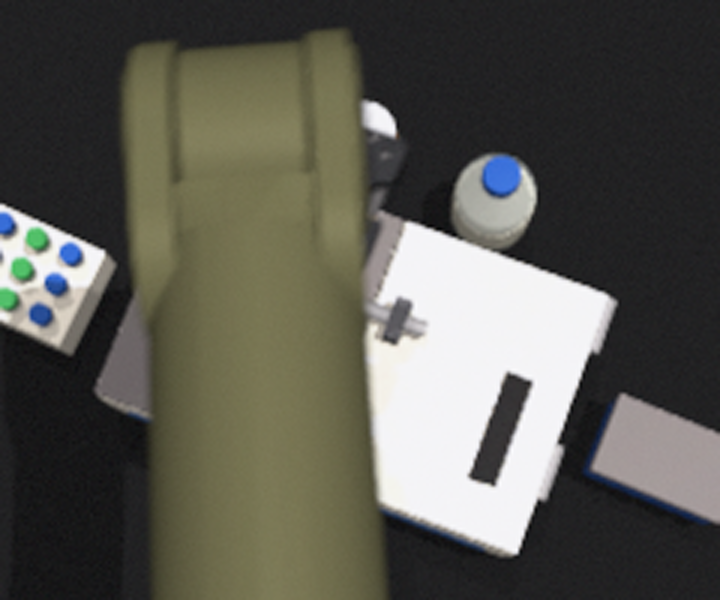

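```bash
python3 st.py; python3 - <<'E'
from fit import *
from bench import manip
d=np.array(manip.sense()["ee_pos"])-[0,0,.017];ex=np.array([np.cos(-.3912),np.sin(-.3912),0])
p=proj("side",np.array([d-ex*.025,d+ex*.025,d-ex*.0175,d+ex*.0175,d-ex*.0325,d+ex*.0325]));print(p.round(1),((p-[220,105])*3).round(0))
import cv2
a=cams["side"]["image"][125:225,250:350,::-1];cv2.imwrite("pics/s3.png",cv2.resize(a,None,fx=6,fy=6,interpolation=2))
E
```

```text
t 2.3 tcp [0.5728 0.0429 0.2396] tip in case x,y-yc [-0.0006 -0.0238] tip z 0.2226 tool y ang err -0.0087 tilt z [ 0.001 -0.003 -1.   ] F [ 0.4 -0.5 -0.4] w 0.0347
[[292.  162.6]
 [314.9 159.2]
 [295.5 162.1]
 [311.5 159.7]
 [288.6 163.1]
 [318.2 158.7]] [[216. 173.]
 [285. 163.]
 [226. 171.]
 [274. 164.]
 [206. 174.]
 [295. 161.]]
```

View pics/s3.png

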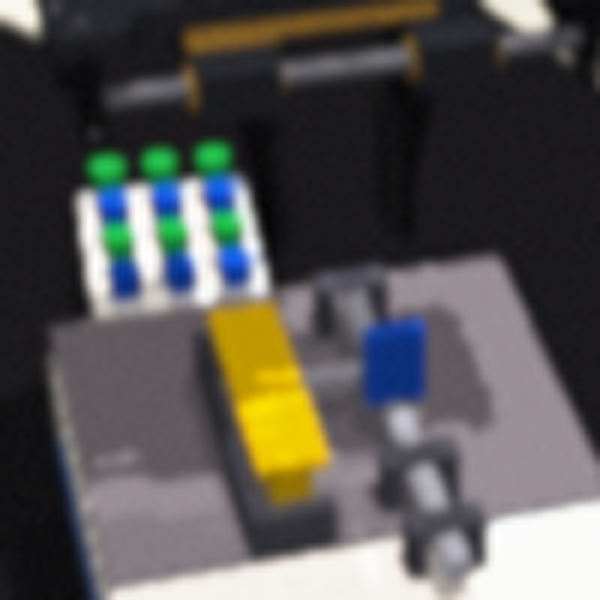

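```bash
python3 -m inch '[[[0,-0.07,-0.2],[0,0,0.07],-0.2],[[0,0,-0.4],[0,0,0],-0.2],[[0,0,-0.4],[0,0,0],-0.2],[[0,0,-0.4],[0,0,0],-0.2],[[0,0,-0.3],[0,0,0],-0.2],[[0,0,-0.2],[0,0,0],-0.2],[[0,0,0],[0,0,0],-0.2],[[0,0,0],[0,0,0],-0.2],[[0,0,0],[0,0,0],-0.2],[[0,0,0],[0,0,0],-0.2]]'
python3 st.py; python3 - <<'E'
from fit import *
from bench import manip
d=np.array(manip.sense()["ee_pos"])-[0,0,.017];ex=np.array([np.cos(-.3912),np.sin(-.3912),0])
p=proj("side",np.array([d-ex*.025,d+ex*.025]));print(((p-[250,125])*6).round(0))
import cv2
a=cams["side"]["image"][125:225,250:350,::-1];cv2.imwrite("pics/s4.png",cv2.resize(cv2.convertScaleAbs(a,alpha=1.6,beta=20),None,fx=6,fy=6,interpolation=2))
E
```

```text
time_s: 3.4
ee_pos: [0.5719, 0.0467, 0.1832]
ee_rot: [0.0, 0.829, 0.56, 0.0]
force: [0.0, 0.2, 0.6]
grip_width: 0.0344
t 3.4 tcp [0.5719 0.0467 0.1832] tip in case x,y-yc [-0.0028 -0.0206] tip z 0.1662 tool y ang err 0.0082 tilt z [ 0.001  0.    -1.   ] F [0.  0.2 0.6] w 0.0344
[[263. 352.]
 [395. 331.]]
```

View pics/s4.png

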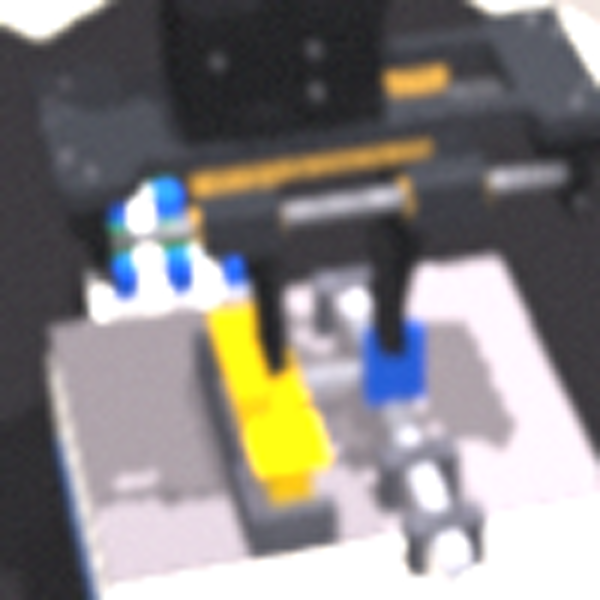

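```bash
python3 -m inch '[[[0.02,-0.1,0],[0,0,-0.07],-0.2],[[0,-0.09,0],[0,0,0],-0.2],[[0,0,0],[0,0,0],-0.2],[[0,0,0],[0,0,0],-0.2],[[0,0,-0.2],[0,0,0],-0.2],[[0,0,-0.2],[0,0,0],-0.2],[[0,0,-0.2],[0,0,0],-0.2],[[0,0,-0.1],[0,0,0],-0.2],[[0,0,0],[0,0,0],-0.2],[[0,0,0],[0,0,0],-0.2]]'
python3 st.py; python3 - <<'E'
from fit import *
from bench import manip
d=np.array(manip.sense()["ee_pos"])-[0,0,.017];ex=np.array([np.cos(-.3912),np.sin(-.3912),0]);ey=np.array([-ex[1],ex[0],0])
p=proj("side",np.array([d-ex*.025-ey*.0095,d+ex*.025-ey*.0095]));print(((p-[250,125])*6).round(0))
import cv2
a=cams["side"]["image"][125:225,250:350,::-1];cv2.imwrite("pics/s5.png",cv2.resize(a,None,fx=6,fy=6,interpolation=2))
E
```

```text
time_s: 4.5
ee_pos: [0.5722, 0.041, 0.1615]
ee_rot: [0.0, 0.831, 0.556, -0.0]
force: [1.0, 0.3, -0.2]
grip_width: 0.0351
t 4.5 tcp [0.5722 0.041  0.1615] tip in case x,y-yc [-0.0004 -0.0258] tip z 0.1445 tool y ang err -0.0002 tilt z [-0. -0. -1.] F [ 1.   0.3 -0.2] w 0.0351
[[281. 419.]
 [412. 398.]]
```

View pics/s5.png

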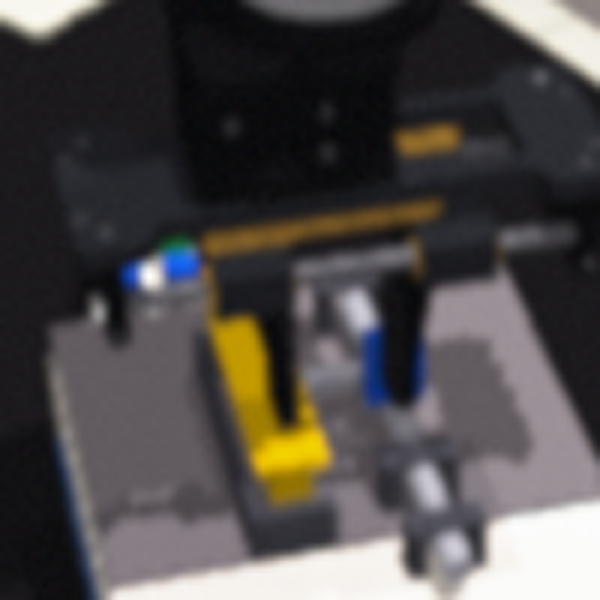

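```bash
python3 -m inch '[[[0,0,0],[0,0,0],-0.03],[[0,0,0],[0,0,0],-0.03],[[0,0,-0.07],[0,0,0],-0.03],[[0,0,-0.07],[0,0,0],-0.03],[[0,0,-0.07],[0,0,0],-0.03],[[0,0,-0.07],[0,0,0],-0.03],[[0,0,-0.07],[0,0,0],-0.03],[[0,0,0],[0,0,0],-0.03],[[0,0,0],[0,0,0],-0.03],[[0,0,0],[0,0,0],-0.03]]'
python3 st.py
```

```text
time_s: 5.6
ee_pos: [0.5722, 0.041, 0.1513]
ee_rot: [0.0, 0.831, 0.556, 0.0]
force: [-1.3, -0.1, 3.8]
grip_width: 0.0426
t 5.6 tcp [0.5722 0.041  0.1513] tip in case x,y-yc [-0.0004 -0.0258] tip z 0.1343 tool y ang err -0.0002 tilt z [ 0.  0. -1.] F [-1.3 -0.1  3.8] w 0.0426
```

```bash
python3 -m inch '[[[0,0,-0.05],[0,0,0],-0.03],[[0,0,-0.05],[0,0,0],-0.03],[[0,0,-0.05],[0,0,0],-0.03],[[0,0,-0.05],[0,0,0],-0.03],[[0,0,0],[0,0,0],-0.03],[[0,0,0],[0,0,0],-0.03],[[0,0,0],[0,0,0],-0.03],[[0,0,0],[0,0,0],-0.03],[[0,0,0],[0,0,0],-0.03],[[0,0,0],[0,0,0],-0.03]]'
python3 st.py;python3 - <<'E'
from bench import optics
import cv2
a=optics.camera("side")["image"][125:225,250:350,::-1];cv2.imwrite("pics/s6.png",cv2.resize(a,None,fx=6,fy=6,interpolation=2))
E
```

```text
time_s: 6.6
ee_pos: [0.5722, 0.0411, 0.1455]
ee_rot: [-0.0, 0.831, 0.556, 0.0]
force: [-2.4, 0.0, 8.4]
grip_width: 0.0423
t 6.6 tcp [0.5722 0.0411 0.1455] tip in case x,y-yc [-0.0004 -0.0257] tip z 0.1285 tool y ang err -0.0001 tilt z [ 0.  0. -1.] F [-2.4  0.   8.4] w 0.0423
```

View pics/s6.png

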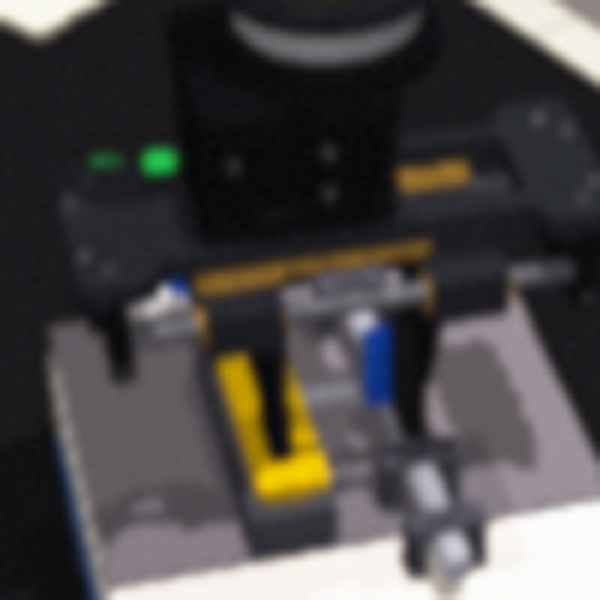

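```bash
python3 -m inch '[[[0.05,0.123,0],[0,0,0],-0.03],[[0.05,0.123,0],[0,0,0],-0.03],[[0.05,0.123,0],[0,0,0],-0.03],[[0.05,0.123,0],[0,0,0],-0.03],[[0.05,0.123,0],[0,0,0],-0.03],[[0.05,0.123,0],[0,0,0],-0.03],[[0,0,0],[0,0,0],-0.03],[[0,0,0],[0,0,0],-0.03],[[0,0,0],[0,0,0],-0.03],[[0,0,0],[0,0,0],-0.03]]'
python3 st.py;python3 - <<'E'
from bench import optics
import cv2
a=optics.camera("side")["image"][125:225,250:350,::-1];cv2.imwrite("pics/s7.png",cv2.resize(a,None,fx=6,fy=6,interpolation=2))
E
```

```text
time_s: 7.65
ee_pos: [0.5811, 0.0597, 0.1455]
ee_rot: [0.002, 0.832, 0.555, -0.001]
force: [-2.6, -5.3, 7.5]
grip_width: 0.0422
t 7.65 tcp [0.5811 0.0597 0.1455] tip in case x,y-yc [ 0.0007 -0.0051] tip z 0.1285 tool y ang err -0.0023 tilt z [-0.    -0.004 -1.   ] F [-2.6 -5.3  7.5] w 0.0422
```

View pics/s7.png

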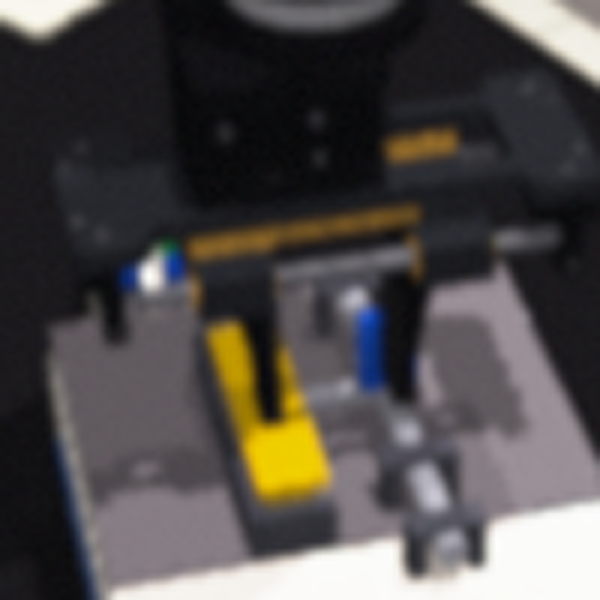

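```bash
python3 -m inch '[[[0.05,0.123,0],[0,0,0],-0.03],[[0.05,0.123,0],[0,0,0],-0.03],[[0.05,0.123,0],[0,0,0],-0.03],[[0.05,0.123,0],[0,0,0],-0.03],[[0.05,0.123,0],[0,0,0],-0.03],[[0.05,0.123,0],[0,0,0],-0.03],[[0,0,0],[0,0,0],-0.03],[[0,0,0],[0,0,0],-0.03],[[0,0,0],[0,0,0],-0.03],[[0,0,0],[0,0,0],-0.03]]'
python3 st.py;python3 - <<'E'
from bench import optics
import cv2
a=optics.camera("side")["image"][125:225,250:350,::-1];cv2.imwrite("pics/s8.png",cv2.resize(a,None,fx=6,fy=6,interpolation=2))
E
```

```text
time_s: 8.7
ee_pos: [0.5901, 0.0819, 0.1455]
ee_rot: [0.002, 0.832, 0.555, -0.001]
force: [-3.2, -5.5, 7.3]
grip_width: 0.0422
t 8.7 tcp [0.5901 0.0819 0.1455] tip in case x,y-yc [0.0006 0.0188] tip z 0.1285 tool y ang err -0.0023 tilt z [-0.    -0.004 -1.   ] F [-3.2 -5.5  7.3] w 0.0422
```

View pics/s8.png

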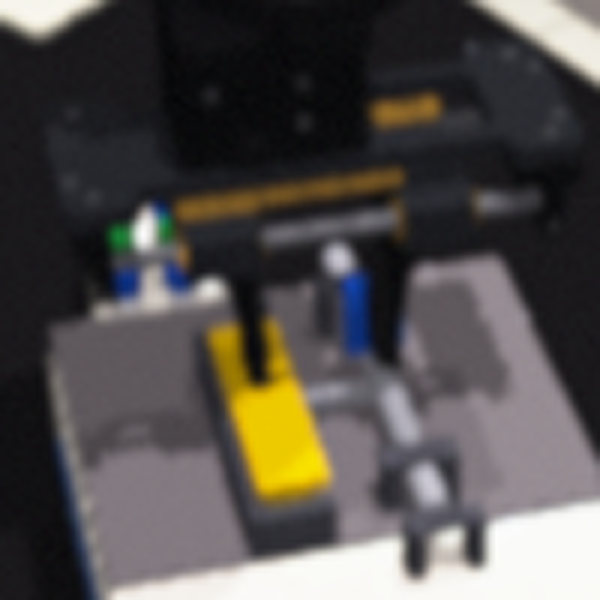

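```bash
python3 -m inch '[[[0.038,0.092,0],[0,0,0],-0.03],[[0.025,0.062,0],[0,0,0],-0.03],[[0,0,0],[0,0,0],-0.03],[[0,0,0],[0,0,0],-0.03],[[0,0,0],[0,0,0],-0.03],[[0,0,0],[0,0,0],-0.03],[[0,0,0],[0,0,0],-0.03],[[0,0,0],[0,0,0],-0.03],[[0,0,0],[0,0,0],-0.03],[[0,0,0],[0,0,0],-0.03]]'
python3 st.py
```

```text
time_s: 9.75
ee_pos: [0.5918, 0.0861, 0.1455]
ee_rot: [0.002, 0.832, 0.555, -0.002]
force: [-4.5, -6.3, 9.0]
grip_width: 0.0419
t 9.75 tcp [0.5918 0.0861 0.1455] tip in case x,y-yc [0.0006 0.0234] tip z 0.1285 tool y ang err -0.0025 tilt z [-0.001 -0.004 -1.   ] F [-4.5 -6.3  9. ] w 0.0419
```

```bash
python3 -m inch '[[[0.025,0.062,0],[0,0,0],-0.03],[[0.025,0.062,0],[0,0,0],-0.03],[[0,0,0],[0,0,0],-0.03],[[0,0,0],[0,0,0],-0.03],[[0,0,0],[0,0,0],-0.03],[[0,0,0],[0,0,0],-0.03],[[0,0,0],[0,0,0],-0.03],[[0,0,0],[0,0,0],-0.03],[[0,0,0],[0,0,0],-0.03],[[0,0,0],[0,0,0],-0.03]]'
python3 st.py
```

```text
time_s: 10.75
ee_pos: [0.5921, 0.0866, 0.1455]
ee_rot: [0.002, 0.833, 0.554, -0.004]
force: [-8.5, -10.9, 12.0]
grip_width: 0.0423
t 10.75 tcp [0.5921 0.0866 0.1455] tip in case x,y-yc [0.0006 0.0238] tip z 0.1285 tool y ang err -0.0053 tilt z [-0.004 -0.008 -1.   ] F [ -8.5 -10.9  12. ] w 0.0423
```

View first.

```bash
python3 - <<'E'
from bench import optics
import cv2
a=optics.camera("side")["image"][125:225,250:350,::-1];cv2.imwrite("pics/s9.png",cv2.resize(a,None,fx=6,fy=6,interpolation=2))
E
```

```text
(no output)
```

View pics/s9.png

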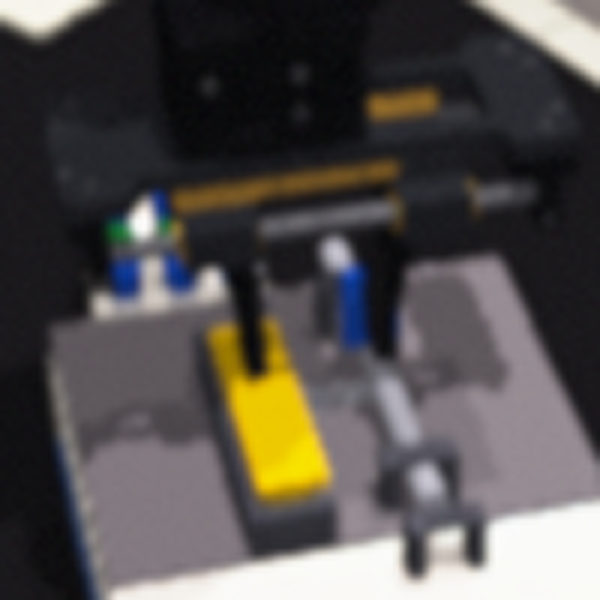

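The bolt has left the keeper at (440,545) and its force rose at a hard stop. The case corner at (50,325) hasn't moved. I'll ease off the push, then lift straight up.

```bash
python3 -m inch '[[[-0.025,-0.06,0],[0,0,0],-0.03],[[-0.02,-0.05,0],[0,0,0],-0.03],[[0,0,0],[0,0,0],-0.03],[[0,0,0.1],[0,0,0],-0.03],[[0,0,0.1],[0,0,0],-0.03],[[0,0,0.1],[0,0,0],-0.03],[[0,0,0.1],[0,0,0],-0.03],[[0,0,0.1],[0,0,0],-0.03],[[0,0,0.1],[0,0,0],-0.03],[[0,0,0.1],[0,0,0],-0.03]]'
python3 st.py
```

```text
time_s: 11.8
ee_pos: [0.5903, 0.0872, 0.1637]
ee_rot: [0.0, 0.832, 0.555, -0.003]
force: [-1.8, -4.7, -3.5]
grip_width: 0.0424
t 11.8 tcp [0.5903 0.0872 0.1637] tip in case x,y-yc [-0.0014  0.0238] tip z 0.1467 tool y ang err -0.0026 tilt z [-0.005 -0.005 -1.   ] F [-1.8 -4.7 -3.5] w 0.0424
```

```bash
python3 -m inch '[[[-0.05,-0.1,0.2],[0,0,0],-0.03],[[0,0,0.3],[0,0,0],-0.03],[[0,0,0.5],[0,0,0],-0.03],[[0,0,0.6],[0,0,0],-0.03],[[0,0,0.6],[0,0,0],-0.03],[[0,0,0.6],[0,0,0],-0.03],[[0,0,0.6],[0,0,0],-0.03],[[0,0,0.3],[0,0,0],-0.03],[[0,0,0],[0,0,0],-0.03],[[0,0,0],[0,0,0],-0.03]]'
python3 st.py;python3 - <<'E'
from bench import optics
import cv2
a=optics.camera("side")["image"][125:225,250:350,::-1];cv2.imwrite("pics/s10.png",cv2.resize(a,None,fx=6,fy=6,interpolation=2))
E
```

```text
time_s: 12.8
ee_pos: [0.5906, 0.0876, 0.277]
ee_rot: [-0.0, 0.831, 0.556, 0.0]
force: [-0.2, -0.3, 0.2]
grip_width: 0.0423
t 12.8 tcp [0.5906 0.0876 0.277 ] tip in case x,y-yc [-0.0012  0.0243] tip z 0.26 tool y ang err 0.0002 tilt z [ 0.  0. -1.] F [-0.2 -0.3  0.2] w 0.0423
```

View pics/s10.png

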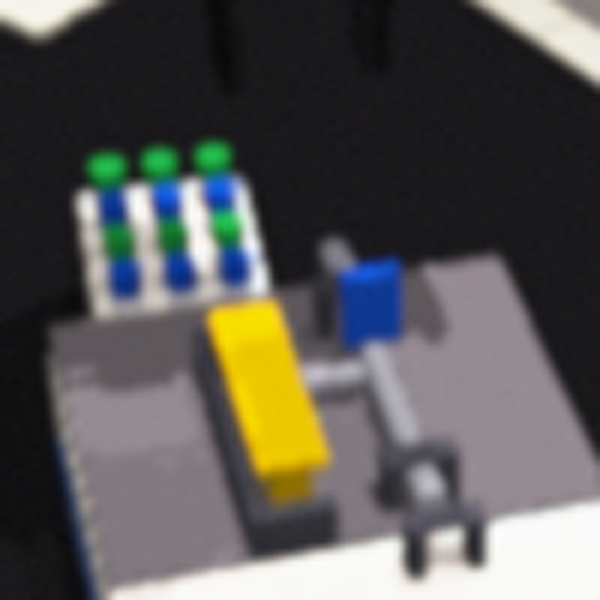

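```bash
python3 -m inch '[[[-0.1,0.5,0.2],[0,0,0],-0.03],[[-0.2,1,0],[0,0,0],-0.03],[[-0.2,1,0],[0,0,0],-0.03],[[-0.2,1,0],[0,0,0],-0.03],[[-0.2,1,0],[0,0,0],-0.03],[[-0.2,1,0],[0,0,0],-0.03],[[-0.2,1,0],[0,0,0],-0.03],[[-0.2,1,0],[0,0,0],-0.03],[[-0.2,1,0],[0,0,0],-0.03],[[-0.1,0.5,0],[0,0,0],-0.03]]'
python3 st.py;python3 - <<'E'
from fit import *
import cv2
p=[.561,.0128,-.3912]
for q in(0,.0015,.036,.04): print(q,[((proj(n,world(p,model(.0561,q,0)[8:]))-o)*4).round(0).tolist() for n,o in(("top",[220,140]),("side",[250,155]))])
for n,f,(u,v) in(("top","t11",(220,140)),("side","s11",(250,155))):
    cv2.imwrite(f"pics/{f}.png",cv2.resize(cams[n]["image"][v:v+150,u:u+200,::-1],None,fx=4,fy=4,interpolation=2))
E
```

```text
time_s: 13.85
ee_pos: [0.5341, 0.3621, 0.2822]
ee_rot: [-0.001, 0.83, 0.558, -0.001]
force: [-0.2, -0.0, -0.6]
grip_width: 0.0422
t 13.85 tcp [0.5341 0.3621 0.2822] tip in case x,y-yc [-0.1581  0.2565] tip z 0.2652 tool y ang err 0.0052 tilt z [-0.002  0.001 -1.   ] F [-0.2 -0.  -0.6] w 0.0422
0 [[[314.0, 227.0], [332.0, 184.0]], [[243.0, 105.0], [284.0, 98.0]]]
0.0015 [[[312.0, 226.0], [329.0, 183.0]], [[243.0, 103.0], [283.0, 97.0]]]
0.036 [[[249.0, 202.0], [266.0, 159.0]], [[229.0, 68.0], [269.0, 62.0]]]
0.04 [[[242.0, 199.0], [259.0, 157.0]], [[227.0, 64.0], [267.0, 58.0]]]
```

View pics/t11.png

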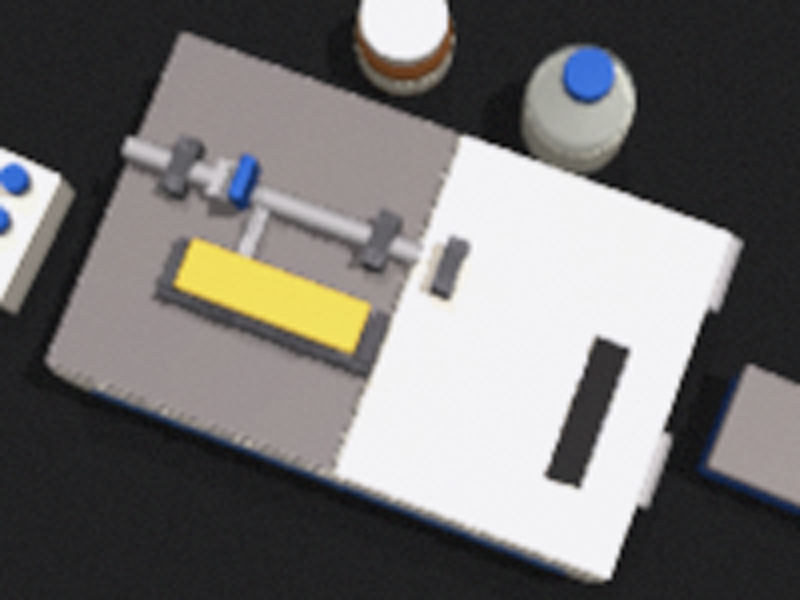

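View pics/s11.png

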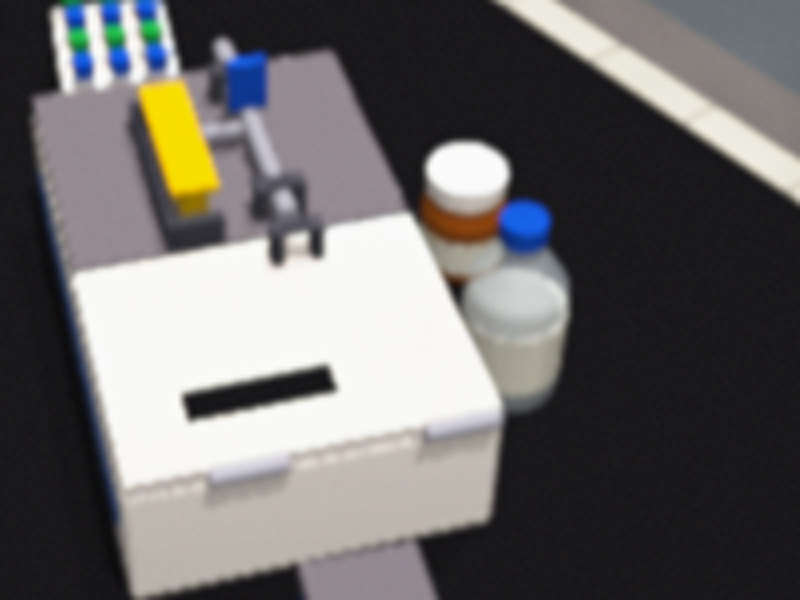

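```bash
python3 -m inch '[[[0,0,0],[0,0,0],-0.03],[[0,0,0],[0,0,0],-0.03],[[0,0,0],[0,0,0],-0.03],[[0,0,0],[0,0,0],-0.03],[[0,0,0],[0,0,0],-0.03],[[0,0,0],[0,0,0],-0.03],[[0,0,0],[0,0,0],-0.03],[[0,0,0],[0,0,0],-0.03],[[0,0,0],[0,0,0],-0.03],[[0,0,0],[0,0,0],-0.03]]' && python3 -c "
from bench import manip
print(manip.sign_off())"
```

```text
time_s: 14.95
ee_pos: [0.5366, 0.3574, 0.2831]
ee_rot: [0.0, 0.831, 0.556, -0.0]
force: [-0.1, 0.5, 1.1]
grip_width: 0.0423
the job is handed in; nothing more can be done
None
```

The flap is unbolted and the job was handed in at about 15 s of the 32 s allowed. I pressed the catch about 9 mm down with one fingertip and kept it down. The other fingertip pushed the lug to its stop. I then eased off the push, lifted straight up so the catch could rise, and moved the arm clear.

**Bolt:** at the stop, a further 4 mm of commanded push moved the tool only 0.4 mm, and the push force rose from about 8 to 14 N. In the last top view the lug had moved about 38 mm. With a fitted start of about 1.5 mm, that agrees with fully open to within 1–2 mm. The bolt bar is out of the keeper.

**Catch:** it is back at its starting height in both views, sitting behind the bolt's collar.

**Surroundings:** the case, bottle, jar, rack and tip box show no visible shift in the views I took, though the last crops cut off part of the rack and tip box. The final force reading was about 1 N with the tool in free air, which is roughly sensor noise.

**Disagreements:**
- The fitted heights came out about 3 mm below the stated ones. I used the force felt at contact to set the press depth instead.
- The lug finger dragged lightly on the lug while lifting, with a downward pull of about 3.5 N. The catch and bolt ended up correct.

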